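# Open the louvred bifold cupboard

### The job

I need the coin rolls and lane cards from the little desk cupboard with the louvred (slatted) door. Take its bifold door by the handle and pull it all the way open, so that both panels stand folded together at the side of the opening, then let go. Leave the other cupboard, with the plain flat door, as it is, and do not disturb the glue stick.

Things in the scene. Friction and masses are not known exactly. Their poses are not given: they have to be found in the camera images.
- louvred_pull: Upright steel bar handle on the louvred door's left panel, near the fold. Bar 12 mm thick, 64 mm tall, 35 mm (centre) off the panel on 9 mm stand-offs at top and bottom; pinch it from above, a finger on each side along the panel. Origin: bar centre, 127 mm above the worktop (cupboard top 165 mm, bare). Own x points into the panel, y along it to the pivot, z up; turns with the panel.
- louvred_hinge (a point): Upright pivot axis of the left louvred panel, at the cupboard's front left corner, at handle height. Axes: x into the cupboard, y to its left, z up. Fixed cupboard 230 mm wide, 118 deep, 165 high; two equal panels 114.5 mm wide, 12 thick, 133 tall. With the door shut the handle is 80 mm right of and 47 mm in front of this point.
- louvred_panel (a joint): Angle of the left louvred panel, rad: 0 shut (panels flat), 1.48 fully open (stop). As it grows the handle swings about the pivot, outwards then left (clockwise from above); the right panel, hinged to it, folds by itself along the track. Starts shut or a little ajar, moves against about 2 N at the handle, stays where it is left.
- plain_pull: The same handle, in the same place, on the other cupboard, which has the same size and a bifold door of plain flat panels. The two cupboards stand side by side in either order. To be left alone.
- glue_stick: Glue stick, white with a yellow band, 27 mm across and 92 mm tall, standing on the worktop to the left of the cupboards; origin at the centre of its underside. To be left standing.
Things that resemble listed ones, but are neither listed nor needed, are in the scene too. Of the things that look like the glue_stick, the smallest one is meant.

How it is judged:
By the outcome, as a careful person would: the job done as asked, in the order asked, and still so for the second after the job is handed in, with the robot touching nothing.
It also fails if it takes over 32 s, if anything falls off the work surface, if the arm or the gripper's body presses on something with over 40 N, if the wrist force passes 120 N, or if a joint passes its speed limit or range.

### The arm

A 6-joint arm with a two-finger parallel gripper is mounted at the origin on a cart in front of the work surface, level with it; the furniture and walls round the work are solid. World frame = base frame: x ahead of the robot, y to its left, z up, the work surface at z = 0. Lengths are in m, angles in degrees, forces in N, time in s.
With the tool pointing down it reaches from about 0.375 to 0.9 m from the base axis. Payload 3.1 kg.
Tool frame: the origin (TCP) lies on the centre line of the jaws, within the pads' length; the fingertips stand 14 mm ahead of it and the grasp point (between the pads) lies 5 mm behind it (bot.tips_ahead is the distance from the TCP to the fingertips, in m); z points along the fingers, y is the line along which they close (so a half turn about z gives the same grasp; the last joint's range is limited). The gripper opens to 87 mm and grips with 3 to 60 N. Pads are 19 mm wide; open, the fingers measure 117 mm over their backs; the gripper's body (75 mm by 190 mm) begins 51 mm behind the grasp point.
Start: joints at [-75.086, 30.224, 82.088, -0, 67.689, -10.227], TCP at [0.266, -0.566, 0.237] pointing down, gripper open.
Joint ranges: [-176.69, 176.69], [-43.24, 126.21], [12.49, 139.97], [-82, 262], [0, 151.66], [-163.58, 163.58]. Speed limits (degrees/s): [159.86, 159.86, 180, 180, 180, 180].

### API

Orientations are given as a 3x3 rotation matrix whose columns are the frame's x, y, z axes.
In Python, from rig import bot gives the robot as it stands.
- The arm moves only by the tool play_rows, never from a script. Its argument "moves" is a list that holds one entry, the list of rows, each a list of 6 numbers: the shift along the tool's x, y, z in mm, then the turn, a rotation vector about the tool's x, y, z in rad. A call has 1 to 5 rows; each row shifts and turns the commanded pose from where the row before left it, along the tool's axes as they then stand; what a row does not reach is not made up. A row lasts 1/10 s, in which the tool goes at most 50 mm and 8.59 degrees, less where a joint would pass 70% of its speed; a pose out of reach is approached as far as the arm can. A call with a gripper value outside its range is refused whole. "fingers" is the opening, from -1 (shut) to 1 (fully open), set as the call begins (left out, the last holds). The fingers move at their own pace and stop on an object; the grip force is fixed at half the most. Time passes only in rows, so rows that do not move let the fingers close. It gives the time, the measured TCP pose, the force, the opening and the grip force at its end, in the units of the state.
- bot.read_state(): the state, without advancing time (a new reading comes with each control period).
- bot.capture(name): name is "scene" or "side" or "wrist"; returns a dict with "image" (400x640x3 uint8, blue, green, red), "fx", "fy", "cx", "cy" (pixels), "R" (3x3) and "t" (3): a world point X has camera coordinates R X + t. Camera axes: x right, y down, z forward; pixel columns grow to the right and rows downward; lengths in m; the calibration is good to about 2 mm. A picture is of the moment at which its call begins. There is no depth.
- bot.hand_in(): hands the job in; it is judged then, once.
Trained networks look in a picture, given as the dict that the camera call returned (one of the last four; its "shot" number tells which), for a name from the list of things; names that differ only in an ending like _2 or _b are one class to them, and where a whole thing is asked for, a point or a joint stands for the part that bears it (a point fixed in the world has none). Each returns a list of dicts, best first, with "confidence" (0 to 1); they miss things now and then, are a little off and sometimes report something else, mostly with a low value. They report only what shows in the picture. A call takes as long as a camera call. They do not tell look-alikes from the thing itself.
- bot.search_frame(picture, query): "centre" ([column, row] in pixels, amid what is visible of it).
- bot.silhouettes(picture, query): "pixels" (400x640 bool, what is visible of it) and "centre" ([column, row] in pixels, amid what is visible of it).
- bot.pinpoint(picture, query): "centre" ([column, row] in pixels: a listed point, or the origin of a listed thing).
The state is a dict: "time_s": time; "joint_positions": joint angles; "qvel": joint speeds; "tau": joint torques, N m; "position": TCP position; "tcp_rot": TCP orientation; "force": force on the tool from outside, world axes, zero at the start; "moment": the same for the moment, N m; "opening": opening from 0.0 (shut) to 1.0 (fully open); "grasp_force": force on a finger pad.
Only numpy, scipy, OpenCV 4.12 (cv2) and the standard library are available. Lean on these libraries where they do the work, as an engineer would, in place of code of your own. Each camera call takes 0.05 s, during which the arm holds its last target. There are 200 camera calls.

## Working session

There is one attempt and no reset: what is moved stays moved. The work goes in short steps, Python scripts to look and compute and a tool call to move; the robot and the scene stay as the last step left them, time stands still between calls to the robot, and variables do not carry over. Pictures are saved under pics/ and viewed, at most 10 in all, crops included, and the job is handed in when it is done.

Besides the shell and the picture viewer there is one more tool, called after "Emit:" as name([rows], argument=value, ...), one row to a line, values as JSON. play_rows: Moves the arm, as the interface text tells. Its arguments: {"type":"object","properties":{"moves":{"type":"array","items":{"type":"array","items":{"type":"array","items":{"type":"number"}}}},"fingers":{"type":"number"}},"required":["moves"]}

```bash
mkdir -p pics; cat > h.py <<'E'
import numpy as np,cv2
from rig import bot
def ray(p,px):
    R=np.array(p["R"]);t=np.array(p["t"])
    d=R.T@np.array([(px[0]-p["cx"])/p["fx"],(px[1]-p["cy"])/p["fy"],1]);return -R.T@t,d/np.linalg.norm(d)
def atz(p,px,z):
    o,d=ray(p,px);return o+d*(z-o[2])/d[2]
def proj(p,X):
    c=np.array(p["R"])@np.array(X)+np.array(p["t"]);return np.array([p["fx"]*c[0]/c[2]+p["cx"],p["fy"]*c[1]/c[2]+p["cy"]])
E
python3 - <<'E'
from h import *
ims=[]
for n in("scene","side"):
    p=bot.capture(n);ims.append(p["image"])
    print(n,ray(p,(320,200)))
    for q,z in(("louvred_pull",.127),("louvred_hinge",.127),("plain_pull",.127),("glue_stick",0)):
        for d in bot.pinpoint(p,q)[:4]:print(q,np.round(d["centre"]),round(d["confidence"],2),np.round(atz(p,d["centre"],z),3))
    cv2.imwrite(f"pics/{n}0.png",p["image"])
E
```

```text
scene (array([0.00472631, 1.022594  , 1.08769616]), array([ 0.3281929 , -0.69038647, -0.64471384]))
louvred_hinge [282. 229.] 0.74 [0.537 0.157 0.127]
louvred_hinge [264. 315.] 0.21 [0.427 0.439 0.127]
plain_pull [356. 146.] 0.44 [ 0.507 -0.33   0.127]
glue_stick [276. 298.] 0.85 [0.485 0.298 0.   ]
glue_stick [266. 315.] 0.79 [0.479 0.359 0.   ]
glue_stick [238. 319.] 0.65 [0.542 0.404 0.   ]
side (array([ 1.25140163, -0.87059535,  1.1779597 ]), array([-0.4737228 ,  0.54723498, -0.69001492]))
louvred_pull [377. 164.] 0.66 [0.564 0.24  0.127]
louvred_pull [331. 176.] 0.45 [0.478 0.082 0.127]
louvred_hinge [355. 174.] 0.55 [0.54  0.14  0.127]
plain_pull [245. 252.] 0.46 [ 0.505 -0.348  0.127]
glue_stick [394. 166.] 0.64 [0.54  0.407 0.   ]
glue_stick [364. 172.] 0.61 [0.473 0.298 0.   ]
glue_stick [377. 165.] 0.41 [0.486 0.365 0.   ]
glue_stick [332. 176.] 0.36 [0.392 0.196 0.   ]
```

View pics/scene0.png

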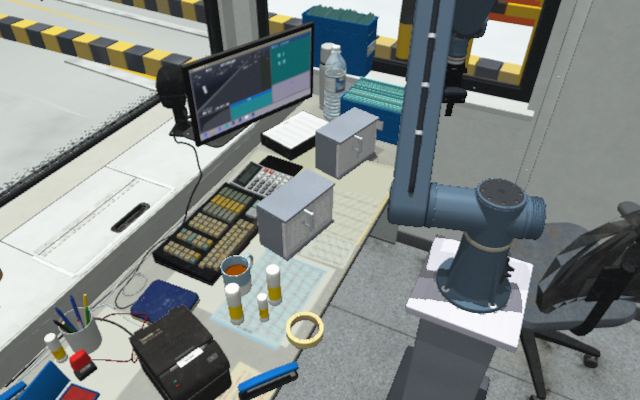

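View pics/side0.png

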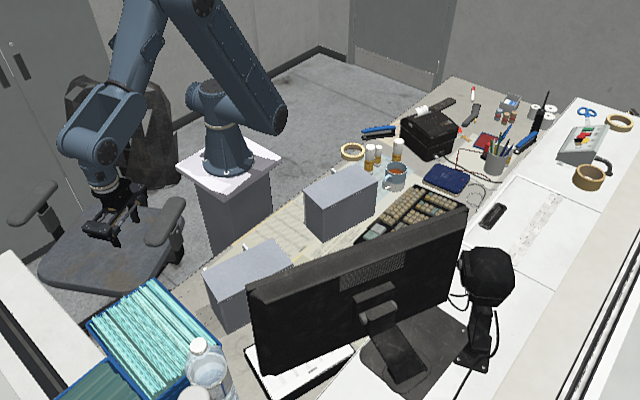

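The scene view shows two cupboards: the nearer (left, y≈+0.1) has its handle at about (308,213), the farther has one at about (365,140). Three glue sticks stand at (234,302), (263,306) and (273,285), and the smallest is at (263,306). Next I'll check the doors in a close crop.

```bash
python3 - <<'E'
from h import *
p=bot.capture("scene");im=p["image"]
a=cv2.resize(im[165:260,250:345],(380,380),interpolation=cv2.INTER_CUBIC)
b=cv2.resize(im[100:195,305:400],(380,380),interpolation=cv2.INTER_CUBIC)
cv2.imwrite("pics/crop1.png",np.hstack([a,b]))
for q in("louvred_pull","plain_pull","louvred_panel"):
    for d in bot.search_frame(p,q)[:4]:print(q,np.round(d["centre"]),round(d["confidence"],2),np.round(atz(p,d["centre"],.127),3))
E
```

```text
louvred_pull [264. 304.] 0.17 [0.445 0.409 0.127]
plain_pull [358. 146.] 0.38 [ 0.502 -0.331  0.127]
louvred_panel [306. 222.] 0.73 [0.487 0.103 0.127]
```

View pics/crop1.png

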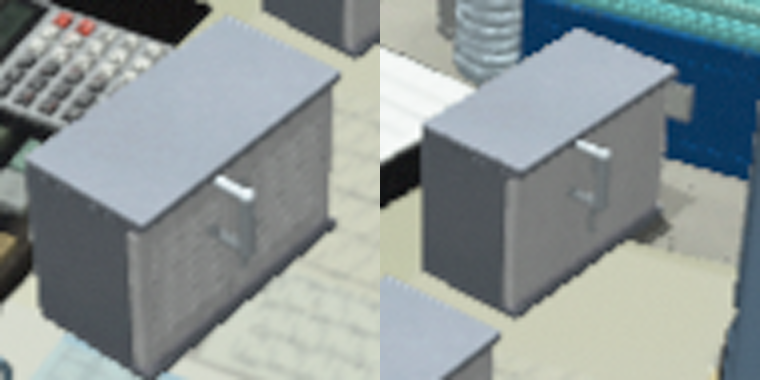

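```bash
python3 - <<'E'
from h import *
p=bot.capture("scene");s=bot.read_state()
FL,FR,BL=[atz(p,c,.165)[:2] for c in((285,222),(334.5,184.5),(257,205))]
print("FL,FR,BL",FL,FR,BL,np.linalg.norm(FR-FL),np.linalg.norm(BL-FL))
y=(FL-FR)/np.linalg.norm(FL-FR);print("left dir",y,"yaw",np.degrees(np.arctan2(-y[0],y[1])))
print("bar top",atz(p,(311.7,213),.159),"mid",atz(p,(311.3,221),.127))
x=np.array([y[1],-y[0]]);print("pred handle shut",FL-.08*y-.047*x)
# refine via side image: top face corners
q=bot.capture("side")
for d in bot.pinpoint(q,"louvred_hinge")[:1]:print(atz(q,d["centre"],.127))
im=cv2.resize(q["image"][150:260,290:390],(700,770)[:2] if 0 else (545,600),interpolation=cv2.INTER_CUBIC);cv2.imwrite("pics/side1.png",im)
print(s["position"],np.round(s["tcp_rot"],3),s["joint_positions"])
E
```

```text
FL,FR,BL [0.52087863 0.16400334] [ 0.46655045 -0.05169354] [0.62948325 0.13610534] 0.2224335761100571 0.1121305545536408
left dir [0.24424452 0.96971368] yaw -14.137191407534786
bar top [0.47369202 0.09101922 0.159     ] mid [0.47520016 0.09091796 0.127     ]
pred handle shut [0.45576253 0.09790574]
[0.53155014 0.15481993 0.127     ]
[ 0.26555915 -0.56576453  0.23657589] [[ 0.905  0.425  0.   ]
 [ 0.425 -0.905 -0.   ]
 [ 0.     0.    -1.   ]] [-7.50862760e+01  3.02214757e+01  8.20866747e+01  1.29242911e-03
  6.76892641e+01 -1.02267074e+01]
```

View pics/side1.png

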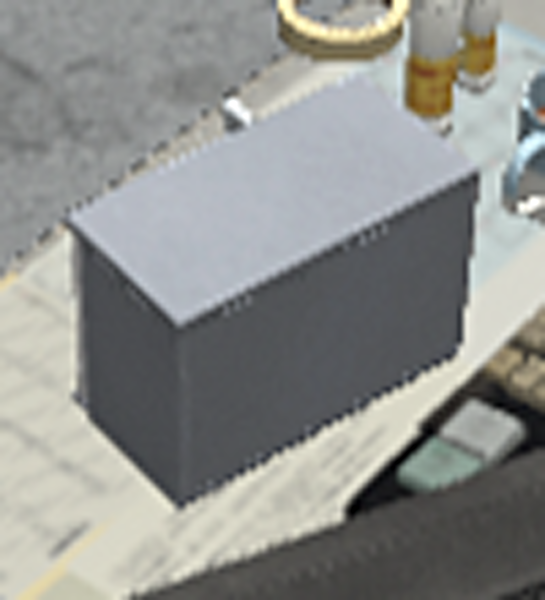

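The side view shows the top-face corners at about (355,164), (303,190), (323,210) and (378,182), with the handle top at (333.5,170.5). I'll move toward the front of the cupboard and check with the wrist camera.

```bash
python3 - <<'E'
from h import *
p=bot.capture("side")
c=[atz(p,k,.165)[:2] for k in((355.1,164.3),(302.8,190),(323,209.6),(377.7,182.1))]
print(np.round(c,4)); d=[c[0]-c[1],c[3]-c[2],c[3]-c[0],c[2]-c[1]]
for v in d: print(np.linalg.norm(v),np.degrees(np.arctan2(v[1],v[0])))
print("bar top",atz(p,(333.5,170.5),.159))
w=bot.capture("wrist");R=np.array(bot.read_state()["tcp_rot"]);print("wrist cam in tool",R.T@(ray(w,(0,0))[0]-bot.read_state()["position"]),(R.T@np.array(w["R"]).T).round(2))
E
```

```text
[[ 0.5326  0.1471]
 [ 0.4824 -0.0674]
 [ 0.5913 -0.0942]
 [ 0.6463  0.1213]]
0.2203802174361841 76.83746775777719
0.22235648711165415 75.66259042302146
0.11669535024101296 -12.819767788236666
0.11214081681987433 -13.791707275348676
bar top [0.49197553 0.07889373 0.159     ]
wrist cam in tool [ 0.06469036 -0.00114273 -0.14941864] [[-0.   -0.97 -0.24]
 [ 1.   -0.   -0.  ]
 [ 0.   -0.24  0.97]]
```

Candidates for the handle are the bar at (311,221) on the louvred near cupboard and the bar at (364,140) on the plain far one; I choose (311,221). Among the glue sticks, the smallest is at (263,306), which I'll stay clear of. Now I'll plan the approach.

```bash
cat >> h.py <<'E'
from scipy.spatial.transform import Rotation as Ro
def rows(target,xang,n,rot=None):
    """rows from current pose to target pos, tool down with tool-x at xang deg"""
    s=bot.read_state();P=np.array(s["position"]);R=np.array(s["tcp_rot"])
    a0=np.degrees(np.arctan2(R[1,0],R[0,0]));da=(xang-a0+180)%360-180
    for i in range(n):
        P2=np.array(s["position"])+(np.array(target)-s["position"])*(i+1)/n
        a=np.radians(a0+da*(i+1)/n)
        R2=np.array([[np.cos(a),np.sin(a),0],[np.sin(a),-np.cos(a),0],[0,0,-1]])
        d=np.round(R.T@(P2-P)*1000,1);r=np.round(Ro.from_matrix(R.T@R2).as_rotvec(),3)
        print([*d.tolist(),*r.tolist()]);P=P+R@(d/1000);R=R@Ro.from_rotvec(r).as_matrix()
E
python3 -c "
from h import *
rows((.45,.08,.26),166.3,20)"
```

```text
[22.1, -25.3, -1.2, 0.0, -0.0, -0.123]
[25.0, -22.4, -1.1, 0.0, -0.0, -0.123]
[27.5, -19.2, -1.2, 0.0, -0.0, -0.124]
[29.8, -15.6, -1.2, 0.0, -0.0, -0.123]
[31.4, -11.9, -1.2, 0.0, -0.0, -0.123]
[32.6, -7.9, -1.1, 0.0, -0.0, -0.123]
[33.4, -3.8, -1.2, 0.0, -0.0, -0.123]
[33.6, 0.2, -1.2, 0.0, 0.0, -0.123]
[33.3, 4.4, -1.1, 0.0, 0.0, -0.124]
[32.4, 8.5, -1.2, 0.0, 0.0, -0.123]
[31.2, 12.4, -1.2, 0.0, 0.0, -0.123]
[29.5, 16.1, -1.2, 0.0, 0.0, -0.123]
[27.2, 19.7, -1.1, 0.0, 0.0, -0.123]
[24.7, 22.8, -1.2, 0.0, 0.0, -0.124]
[21.6, 25.7, -1.2, 0.0, 0.0, -0.123]
[18.3, 28.1, -1.2, 0.0, 0.0, -0.123]
[14.7, 30.2, -1.1, 0.0, 0.0, -0.123]
[10.9, 31.8, -1.2, 0.0, 0.0, -0.123]
[6.9, 32.8, -1.2, 0.0, 0.0, -0.124]
[2.8, 33.5, -1.1, 0.0, 0.0, -0.123]
```

Emit:
play_rows([
  [[22,-25,-1,0,0,-0.123],[25,-22,-1,0,0,-0.123],[27.5,-19,-1,0,0,-0.123],[30,-16,-1,0,0,-0.123],[31.5,-12,-1,0,0,-0.123]],
], fingers=1)

```text
time_s: 1.45
position: [0.3122, -0.4033, 0.2417]
tcp_rot: [[0.49, 0.872, 0.0], [0.872, -0.49, -0.0], [-0.0, 0.0, -1.0]]
force: [0.6, -0.1, -0.2]
opening: 0.998
grasp_force: 0.0
```

Emit:
play_rows([
  [[32.5,-8,-1,0,0,-0.123],[33.5,-4,-1,0,0,-0.123],[33.5,0,-1,0,0,-0.123],[33,4.5,-1,0,0,-0.123],[32.5,8.5,-1,0,0,-0.123]],
])

```text
time_s: 1.95
position: [0.3581, -0.2422, 0.2468]
tcp_rot: [[-0.103, 0.995, 0.001], [0.995, 0.103, -0.001], [-0.001, 0.001, -1.0]]
force: [0.6, -0.7, 0.1]
opening: 1.001
grasp_force: 0.0
```

Emit:
play_rows([
  [[31,12.5,-1,0,0,-0.123],[29.5,16,-1,0,0,-0.123],[27,19.5,-1,0,0,-0.123],[24.5,23,-1,0,0,-0.123],[21.5,25.5,-1,0,0,-0.123]],
])

```text
time_s: 2.45
position: [0.4047, -0.0815, 0.2519]
tcp_rot: [[-0.658, 0.753, 0.001], [0.753, 0.658, -0.0], [-0.001, 0.0, -1.0]]
force: [0.4, -0.2, -1.1]
opening: 1.003
grasp_force: 0.0
```

Emit:
play_rows([
  [[18,28,-1,0,0,-0.123],[14.5,30,-1,0,0,-0.123],[11,32,-1,0,0,-0.123],[7,33,-1,0,0,-0.123],[3,33.5,-1,0,0,-0.123]],
])

```text
time_s: 2.95
position: [0.4513, 0.0799, 0.2569]
tcp_rot: [[-0.972, 0.235, 0.001], [0.235, 0.972, -0.0], [-0.001, 0.0, -1.0]]
force: [1.0, -0.5, 0.3]
opening: 1.0
grasp_force: 0.0
```

```bash
python3 - <<'E'
from h import *
s=bot.read_state();print(s["position"],np.round(s["tcp_rot"],3),s["joint_positions"],s["time_s"])
p=bot.capture("wrist")
print(p["fx"])
for q in("louvred_pull","louvred_hinge"):
    for d in bot.pinpoint(p,q)[:4]:print(q,np.round(d["centre"]),round(d["confidence"],2),np.round(atz(p,d["centre"],.127),4))
cv2.imwrite("pics/w1.png",p["image"])
E
```

```text
[0.45134321 0.07992018 0.25687423] [[-0.972  0.235  0.001]
 [ 0.235  0.972 -0.   ]
 [-0.001  0.    -1.   ]] [-3.97104869e+00  1.57287148e+01  1.03702290e+02 -3.40942663e-03
  6.05210760e+01 -8.03578527e+01] 2.95
299.62393469838497
louvred_pull [327. 210.] 0.86 [0.4727 0.0866 0.127 ]
```

View pics/w1.png

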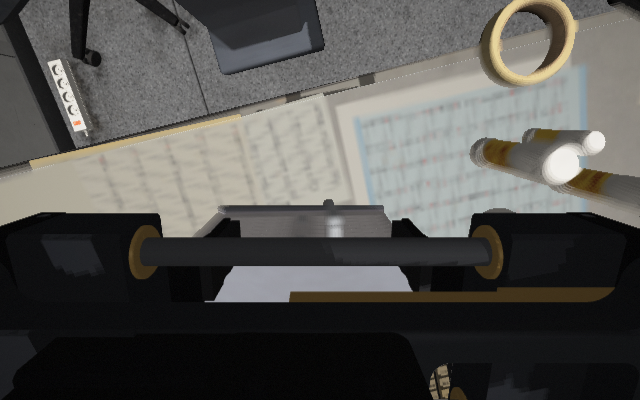

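The wrist view shows the louvred door's bar at about (330,205–235), partly behind the gripper's cross shaft, and the plinth edge along row 207 from about column 222 to 383. I'll check a crop against the projections.

```bash
python3 - <<'E'
from h import *
p=bot.capture("wrist")
for z in(.0,.008,.016):
    print(z,atz(p,(222,207),z),atz(p,(383,207),z))
for h in((.462,.0886),(.472,.0866),(.482,.085)):
    print(h,[proj(p,(*h,z)).round(1).tolist() for z in(.095,.159)])
m=bot.silhouettes(p,"louvred_pull")
for d in m[:1]:
    r,c=np.nonzero(d["pixels"]);print(d["confidence"],r.min(),r.max(),c.min(),c.max())
im=cv2.resize(p["image"][195:305,205:405],(800,440),interpolation=cv2.INTER_CUBIC);cv2.imwrite("pics/w1c.png",im)
E
```

```text
0.0 [ 0.47268068 -0.06046199  0.        ] [0.52678845 0.16041269 0.        ]
0.008 [ 0.47098799 -0.05737562  0.008     ] [0.52402984 0.15914781 0.008     ]
0.016 [ 0.46929531 -0.05428926  0.016     ] [0.52127123 0.15788293 0.016     ]
(0.462, 0.0886) [[325.1, 191.2], [327.5, 208.6]]
(0.472, 0.0866) [[325.5, 200.4], [327.9, 219.8]]
(0.482, 0.085) [[326.1, 209.4], [328.7, 230.8]]
0.56 199 236 323 337
```

View pics/w1c.png

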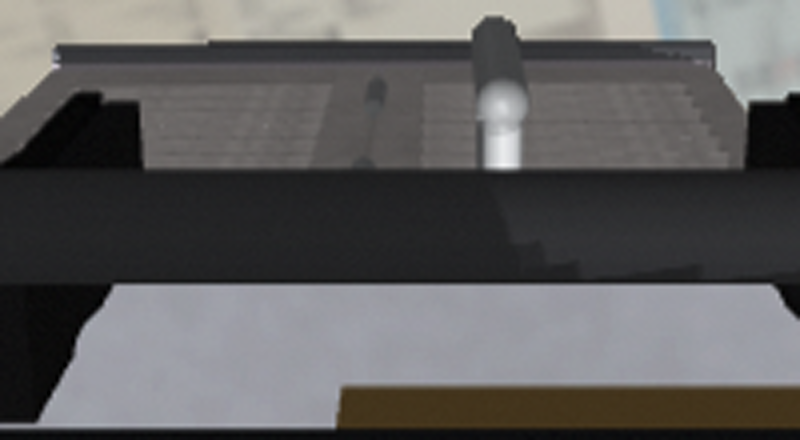

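Emit:
play_rows([
  [[-9,6.5,0,0,0,0],[-9,6.5,8,0,0,0],[0,0,25,0,0,0],[0,0,25,0,0,0],[0,0,25,0,0,0]],
])

```text
time_s: 3.7
position: [0.4727, 0.0862, 0.1723]
tcp_rot: [[-0.97, 0.242, 0.001], [0.242, 0.97, -0.0], [-0.001, 0.0, -1.0]]
force: [1.0, 0.3, -0.4]
opening: 0.995
grasp_force: 0.0
```

Emit:
play_rows([
  [[0,0,20,0,0,0],[0,0,15,0,0,0],[0,0,10,0,0,0],[0,0,0,0,0,0]],
])

```text
time_s: 4.1
position: [0.4713, 0.0864, 0.127]
tcp_rot: [[-0.97, 0.242, -0.003], [0.242, 0.97, 0.0], [0.003, -0.001, -1.0]]
force: [-0.5, 0.3, 0.4]
opening: 1.006
grasp_force: 0.0
```

```bash
python3 - <<'E'
from h import *
s=bot.read_state();print(s["position"],s["force"],s["time_s"])
p=bot.capture("wrist")
cv2.imwrite("pics/w2.png",p["image"])
print(proj(p,(.472,.0885,.159)),proj(p,(.472,.0885,.095)))
for d in bot.pinpoint(p,"louvred_pull")[:2]:print(np.round(d["centre"]),d["confidence"],atz(p,d["centre"],.127))
E
```

```text
[0.47130298 0.0864003  0.12702932] [-0.50352029  0.2595286   0.39999653] 4.1
[319.24128697 277.09068684] [318.01303527 226.2936621 ]
```

View pics/w2.png

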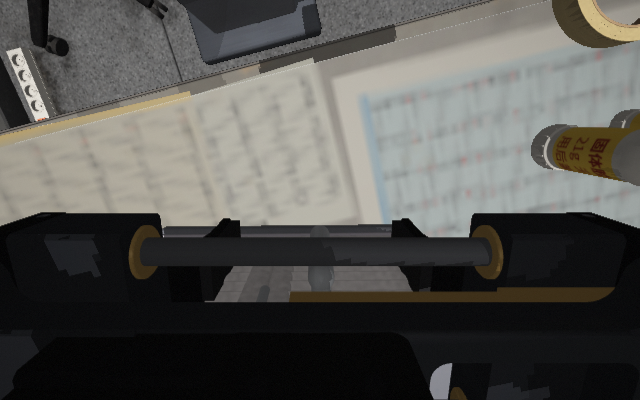

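The bar is centred between the fingers at about (319,228–290), as predicted. Closing the gripper.

Emit:
play_rows([
  [[0,0,0,0,0,0],[0,0,0,0,0,0],[0,0,0,0,0,0],[0,0,0,0,0,0],[0,0,0,0,0,0]],
], fingers=-1)

```text
time_s: 4.7
position: [0.4716, 0.0868, 0.1288]
tcp_rot: [[-0.971, 0.24, 0.001], [0.24, 0.971, -0.0], [-0.001, 0.0, -1.0]]
force: [-0.7, -0.5, 0.1]
opening: 0.628
grasp_force: 0.0
```

```bash
cat >> h.py <<'E'
def arc(step,n):
    "rows for a clockwise swing about hinge; tool frame: hinge at (x=-47,y=+80) mm from the bar"
    C=np.array([-47.,80.,0]);a=step # clockwise from above = + about tool z(down)
    Rz=Ro.from_rotvec([0,0,a]).as_matrix();d=C-Rz@C
    print("row",d.round(2),a,"n",n)
E
python3 -c "
from h import *
s=bot.read_state();print(s['position'],s['opening'],s['grasp_force'],s['force'])
arc(.05,1);arc(.06,1);arc(.08,1)"
```

```text
[0.47164603 0.08681902 0.1288016 ] 0.6283971540752052 0.0 [-0.73645948 -0.49351757  0.11421759]
row [3.94 2.45 0.  ] 0.05 n 1
row [4.71 2.96 0.  ] 0.06 n 1
row [6.24 4.01 0.  ] 0.08 n 1
```

Emit:
play_rows([
  [[0,0,0,0,0,0],[0,0,0,0,0,0],[0,0,0,0,0,0],[0,0,0,0,0,0],[0,0,0,0,0,0]],
])

```text
time_s: 5.2
position: [0.4716, 0.0868, 0.1285]
tcp_rot: [[-0.971, 0.241, 0.0], [0.241, 0.971, 0.0], [-0.0, 0.0, -1.0]]
force: [1.9, 5.0, -1.4]
opening: 0.173
grasp_force: 3.5
```

Emit:
play_rows([
  [[0,0,0,0,0,0],[0,0,0,0,0,0],[0,0,0,0,0,0],[0,0,0,0,0,0]],
])

```text
time_s: 5.6
position: [0.4722, 0.0883, 0.1285]
tcp_rot: [[-0.97, 0.242, 0.002], [0.242, 0.97, 0.003], [-0.001, 0.003, -1.0]]
force: [1.3, 6.9, -1.4]
opening: 0.13
grasp_force: 30.0
```

Gripped. Now the swing, in small steps with force checks.

Emit:
play_rows([
  [[4,2.5,0,0,0,0.05],[4,2.5,0,0,0,0.05],[4,2.5,0,0,0,0.05],[4,2.5,0,0,0,0.05]],
])

```text
time_s: 6.0
position: [0.4614, 0.1017, 0.1285]
tcp_rot: [[-0.903, 0.43, 0.004], [0.43, 0.903, 0.0], [-0.003, 0.002, -1.0]]
force: [3.8, 2.3, -4.6]
opening: 0.132
grasp_force: 30.0
```

Emit:
play_rows([
  [[3.9,2.5,0,0,0,0.05],[3.9,2.5,0,0,0,0.05],[3.9,2.5,0,0,0,0.05],[3.9,2.5,0,0,0,0.05],[3.9,2.5,0,0,0,0.05]],
])

```text
time_s: 6.5
position: [0.4509, 0.1223, 0.1285]
tcp_rot: [[-0.769, 0.64, 0.003], [0.64, 0.769, 0.0], [-0.003, 0.002, -1.0]]
force: [3.6, 0.9, -2.9]
opening: 0.128
grasp_force: 30.0
```

Emit:
play_rows([
  [[3.9,2.5,0,0,0,0.05],[3.9,2.5,0,0,0,0.05],[3.9,2.5,0,0,0,0.05]],
])

```text
time_s: 6.8
position: [0.4471, 0.1356, 0.1285]
tcp_rot: [[-0.664, 0.747, 0.003], [0.747, 0.664, -0.0], [-0.002, 0.002, -1.0]]
force: [2.3, 0.6, -2.1]
opening: 0.13
grasp_force: 30.0
```

```bash
python3 - <<'E'
from h import *
p=bot.capture("scene");s=bot.read_state();print(s["position"],s["force"],s["moment"],s["joint_positions"])
cv2.imwrite("pics/s3.png",cv2.resize(p["image"][130:330,190:400],(630,600),interpolation=cv2.INTER_CUBIC))
for d in bot.pinpoint(p,"louvred_hinge")[:2]:print(d["confidence"],atz(p,d["centre"],.127))
E
```

```text
[0.44700209 0.13618286 0.12854974] [ 2.52437926  3.13333393 -3.46613793] [ 0.46688025 -0.4824605   0.09659722] [ 3.18851105e+00  2.86313217e+01  1.10306222e+02  3.27917712e-02
  4.08929926e+01 -3.83856410e+01]
0.62 [0.54701937 0.15375878 0.127     ]
```

View pics/s3.png

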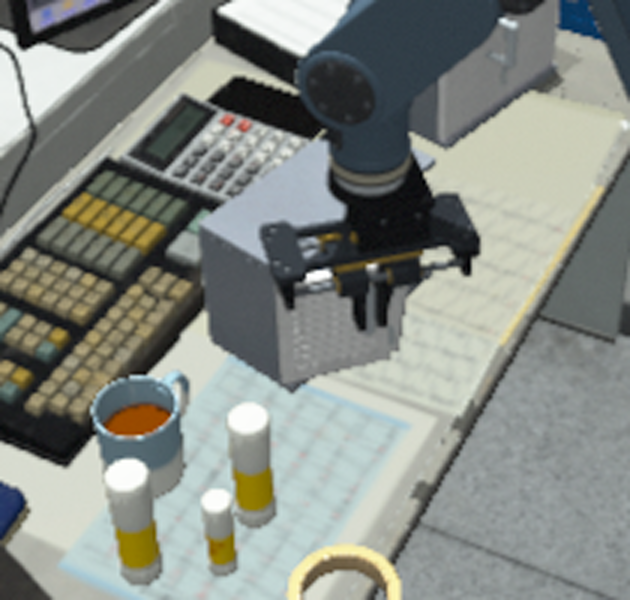

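The door is folding outward properly and the glue sticks stand clear, the nearest at (250,460) in the crop. Continuing.

Emit:
play_rows([
  [[3.9,2.5,0,0,0,0.05],[3.9,2.5,0,0,0,0.05],[3.9,2.5,0,0,0,0.05],[3.9,2.5,0,0,0,0.05],[3.9,2.5,0,0,0,0.05]],
])

```text
time_s: 7.4
position: [0.4453, 0.1584, 0.1286]
tcp_rot: [[-0.46, 0.888, 0.002], [0.888, 0.46, -0.0], [-0.001, 0.001, -1.0]]
force: [3.2, 0.7, -2.1]
opening: 0.128
grasp_force: 30.0
```

Emit:
play_rows([
  [[3.9,2.5,0,0,0,0.05],[3.9,2.5,0,0,0,0.05],[3.9,2.5,0,0,0,0.05],[3.9,2.5,0,0,0,0.05],[3.9,2.5,0,0,0,0.05]],
])

```text
time_s: 7.9
position: [0.449, 0.181, 0.1285]
tcp_rot: [[-0.226, 0.974, 0.0], [0.974, 0.226, -0.0], [-0.0, 0.0, -1.0]]
force: [0.7, 0.1, -0.4]
opening: 0.131
grasp_force: 30.0
```

Emit:
play_rows([
  [[3.9,2.5,0,0,0,0.05],[3.9,2.5,0,0,0,0.05],[3.9,2.5,0,0,0,0.05],[3.9,2.5,0,0,0,0.05]],
])

```text
time_s: 8.3
position: [0.4559, 0.198, 0.1285]
tcp_rot: [[-0.028, 1.0, -0.001], [1.0, 0.028, -0.0], [-0.0, -0.001, -1.0]]
force: [-0.3, 0.3, -0.1]
opening: 0.128
grasp_force: 30.0
```

Emit:
play_rows([
  [[3.9,2.5,0,0,0,0.05],[3.9,2.5,0,0,0,0.05],[2.3,1.5,0,0,0,0.03],[0,0,0,0,0,0]],
])

```text
time_s: 8.7
position: [0.4623, 0.2086, 0.1285]
tcp_rot: [[0.101, 0.995, -0.001], [0.995, -0.101, 0.001], [0.001, -0.001, -1.0]]
force: [-1.5, 3.7, 1.3]
opening: 0.127
grasp_force: 30.0
```

Emit:
play_rows([
  [[1.6,1,0,0,0,0.02],[1.6,1,0,0,0,0.02],[0,0,0,0,0,0]],
])

```text
time_s: 9.0
position: [0.4644, 0.2114, 0.1285]
tcp_rot: [[0.142, 0.99, -0.002], [0.99, -0.142, 0.001], [0.0, -0.002, -1.0]]
force: [-2.2, 4.4, 2.6]
opening: 0.122
grasp_force: 30.0
```

Emit:
play_rows([
  [[2,1,0,0,0,0.02],[2,1,0,0,0,0.01],[0,0,0,0,0,0]],
])

```text
time_s: 9.3
position: [0.4672, 0.2151, 0.1285]
tcp_rot: [[0.172, 0.985, -0.002], [0.985, -0.172, 0.0], [0.0, -0.002, -1.0]]
force: [-4.1, 3.5, 2.5]
opening: 0.128
grasp_force: 30.0
```

Emit:
play_rows([
  [[2,1,0,0,0,0.02],[2,1,0,0,0,0.01],[0,0,0,0,0,0]],
])

```text
time_s: 9.6
position: [0.4679, 0.216, 0.1284]
tcp_rot: [[0.199, 0.98, -0.006], [0.98, -0.199, -0.005], [-0.006, -0.005, -1.0]]
force: [-7.5, -6.1, 8.0]
opening: 0.128
grasp_force: 30.0
```

```bash
python3 - <<'E'
from h import *
s=bot.read_state();print(s["position"],s["force"],s["moment"],s["time_s"])
P=np.array([(.4722,.0883),(.4614,.1017),(.4509,.1223),(.4471,.1356),(.4453,.1584),(.449,.181),(.4559,.198),(.4623,.2086),(.4644,.2114),(.4672,.2151),s["position"][:2]])
A=np.c_[2*P,np.ones(len(P))];c=np.linalg.lstsq(A,(P**2).sum(1),rcond=None)[0]
C=c[:2];print("C",C,"r",np.sqrt(c[2]+C@C))
v=P-C;print(np.degrees(np.unwrap(np.arctan2(v[:,1],v[:,0])%6.2832)).round(1),np.linalg.norm(v,axis=1).round(4))
p=bot.capture("scene");cv2.imwrite("pics/s4.png",cv2.resize(p["image"][130:330,190:400],(630,600),interpolation=cv2.INTER_CUBIC))
E
```

```text
[0.46790828 0.21597157 0.12841944] [-7.51727528 -6.13161007  7.97543615] [-0.87227917  0.89239176  0.15687659] 9.6
C [0.53975783 0.15446447] r 0.09452340866663692
[224.4 214.  199.9 191.5 177.6 163.7 152.6 145.1 142.9 140.1 139.4] [0.0946 0.0945 0.0945 0.0946 0.0945 0.0946 0.0945 0.0945 0.0944 0.0946
 0.0946]
```

View pics/s4.png

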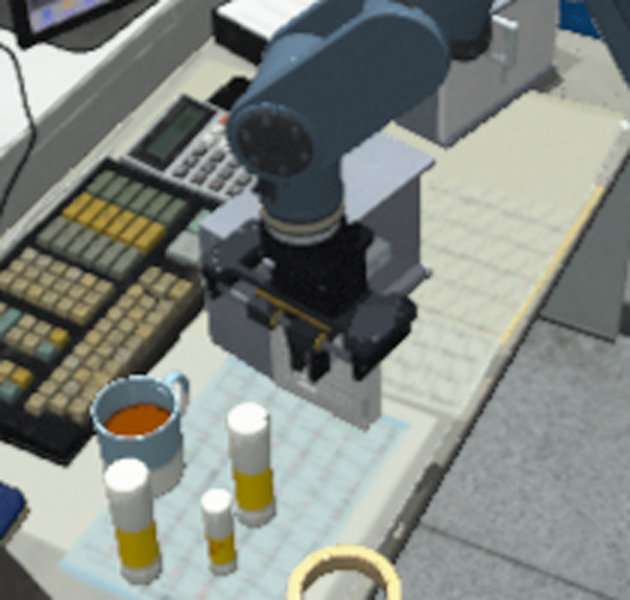

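The door has swept 85° (1.48 rad) and reached its stop, with both panels folded at the left side of the opening. Releasing and rising.

Emit:
play_rows([
  [[0,0,0,0,0,0],[0,0,0,0,0,0],[0,0,0,0,0,0],[0,0,0,0,0,0],[0,0,0,0,0,0]],
], fingers=-0.3)

```text
time_s: 10.15
position: [0.4713, 0.2183, 0.1286]
tcp_rot: [[0.201, 0.98, 0.001], [0.98, -0.201, 0.0], [0.0, 0.001, -1.0]]
force: [0.4, -0.2, 0.6]
opening: 0.342
grasp_force: 0.0
```

Emit:
play_rows([
  [[0,0,-8,0,0,0],[0,0,-15,0,0,0],[0,0,-25,0,0,0],[0,0,-30,0,0,0],[0,0,-30,0,0,0]],
])

```text
time_s: 10.65
position: [0.4704, 0.2182, 0.238]
tcp_rot: [[0.201, 0.98, 0.0], [0.98, -0.201, -0.0], [-0.0, 0.0, -1.0]]
force: [1.2, 0.7, -0.6]
opening: 0.352
grasp_force: 0.0
```

Emit:
play_rows([
  [[0,0,-15,0,0,0],[0,-30,0,0,0,0],[0,-30,0,0,0,0],[0,0,0,0,0,0],[0,0,0,0,0,0]],
])

```text
time_s: 11.15
position: [0.4118, 0.2305, 0.2523]
tcp_rot: [[0.2, 0.98, 0.002], [0.98, -0.2, 0.0], [0.001, 0.002, -1.0]]
force: [0.6, 0.9, 0.3]
opening: 0.35
grasp_force: 0.0
```

```bash
python3 - <<'E'
from h import *
s=bot.read_state();print(s["position"],s["force"],s["time_s"],s["opening"])
p=bot.capture("scene");q=bot.capture("side")
a=cv2.resize(p["image"][150:330,200:350],(500,600),interpolation=cv2.INTER_CUBIC)
b=cv2.resize(q["image"][110:290,300:390],(300,600),interpolation=cv2.INTER_CUBIC)
cv2.imwrite("pics/s5.png",np.hstack([a,b]))
E
```

```text
[0.41180533 0.23053796 0.25230668] [0.60652639 0.86066478 0.32323843] 11.15 0.3503175817728906
```

View pics/s5.png

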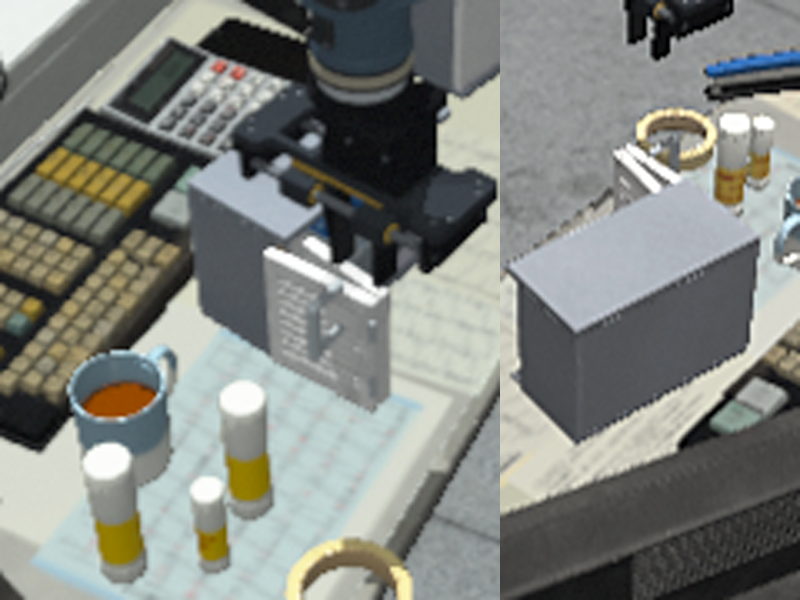

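The door stands fully folded at the left of the opening, around (330,320), the glue sticks are undisturbed, and the gripper is clear.

```bash
python3 -c "
from rig import bot
print(bot.hand_in())"
```

```text
the job is handed in; nothing more can be done
None
```

The louvred cupboard's bifold door is pulled open to its stop with both panels folded together at the left of the opening, and the handle is released; I left the plain-door cupboard and the glue stick alone, and handed the job in at about 11 s.

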